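# Hand the row of paints to the painter opposite

## Robot

A 7-joint arm with a two-finger parallel gripper is mounted at the origin on the work surface. World frame = base frame: x ahead of the robot, y to its left, z up, the work surface at z = 0. Lengths are in mm, angles in rad, forces in N, time in s.
With the tool pointing down it reaches from about 400 to 850 mm from the base axis. Payload 4.5 kg.
Tool frame: the origin (TCP) lies midway between the tips of the shut fingers; the grasp point (between the pads) lies env.grip_depth behind it (env.grip_depth is the distance from the TCP to the grasp point, in mm); x points along the fingers, y is the direction in which the jaws open and shut, and the axes are right-handed (so a half turn about x gives the same grasp; the last joint's range is limited). The gripper opens to 85 mm and grips with 20 to 120 N. Pads are 22 mm wide; open, the fingers measure 114 mm over their backs; the gripper's body (76 mm by 85 mm) begins 54 mm behind the grasp point. The pads swing forward as they close: fully open they stand 13 mm farther back than shut.
Start: joints at [-1.08, 0.689, -0.195, 1.565, 0.157, 0.902, -0.215], TCP at [275.659, 560.951, 231.317] pointing down, gripper open.
Joint ranges: [-3.01, 3.01], [-0.46, 2.08], [-1.47, 1.51], [0.13, 2.56], [-1, 4.14], [0.04, 2.09], [-2.66, 2.66]. Speed limits (rad/s): [2.57, 2.57, 3.14, 3.14, 3.14, 3.14, 3.14].

## Interface

Orientations are given as a rotation vector (axis times angle).
In Python, from plant import env gives the robot as it stands.
- The arm moves only by the tool step_arm, never from a script. Its argument "commands" is a list of rows, each a list of 7 numbers: the shift along the tool's x, y, z in cm, then the turn, a rotation vector about the tool's x, y, z in rad, then the closure, from 0 (fully open) to 1 (shut). In form: [[dx, dy, dz, ax, ay, az, jaw], ...]. A call has 1 to 12 rows; each row shifts and turns the commanded pose from where the row before left it, along the tool's axes as they then stand; what a row does not reach is not made up. A row lasts 1/8 s, in which the tool goes at most 62.5 mm and 10.7 degrees, less where a joint would pass 70% of its speed; a pose out of reach is approached as far as the arm can. A call is refused whole if a number of a shift passes 6.25 or a number of a turn 0.188, either way. A call with a gripper value outside its range is refused whole. The fingers move at their own pace and stop on an object; the grip force is fixed at half the most. Time passes only in rows, so rows that do not move let the fingers close. It gives the time, the measured TCP pose, the force and the opening at its end, in the units of the state.
- env.read_state(): the state, without advancing time (a new reading comes with each control period).
- env.read_camera(name): name is "scene" or "side" or "wrist"; returns the picture (480x640x3 uint8, blue, green, red); there is no depth.
- env.camera_info(name): a dict with "fovy" (degrees; the focal length in pixels is half the picture's height over the tangent of half this angle, whatever the lens; pixels are square), "cx", "cy" (the principal point, pixels), "R" (3x3) and "t" (3): a world point X has camera coordinates R X + t. Camera axes: x right, y down, z forward; pixel columns grow to the right and rows downward; lengths in mm; the calibration is good to about 2 mm. A picture is of the moment at which its call begins: read the wrist's pose just before it. camera_info takes no time and is no camera call; for the wrist camera it gives the pose at the moment of the call.
- env.finish_job(): hands the job in, once; it reports no verdict.
The state is a dict: "time_s": time; "joint_pos": joint angles; "qvel": joint speeds; "joint_efforts": joint torques, N m; "tcp_pos": TCP position; "tool_rot": TCP orientation; "ft_force": force on the tool from outside, world axes, zero at the start; "torque": the same for the moment, N m; "finger_gap": finger opening in mm.
Only numpy, scipy, OpenCV 4.12 (cv2) and the standard library are available. Lean on these libraries where they do the work, as an engineer would, in place of code of your own. Each camera call takes 0.05 s, during which the arm holds its last target.

## Task

Move the four paint bottles from the dark painting rack into the empty light rack, one standing upright in each bay, in reverse order: the bottle that stood leftmost goes into the rightmost bay, and so on, so that the painter opposite finds them in the usual order. Do not tip a bottle over and leave the brush jar where it is.

Things in the scene. Friction and masses are not known exactly. Their poses are not given: they have to be found in the camera images.
- red_mid (a point): the red paint bottle: an upright closed round bottle, red with a red cap and a blank white paper label, 38 mm in diameter and 100 mm tall (straight body up to 70 mm above its foot, then shoulders and a cap 23 mm across), 90 to 180 g. This point is on its axis, half-way up, 50 mm above its foot; z is its axis, up
- yellow_mid (a point): the yellow paint bottle: an upright closed round bottle, yellow with a yellow cap and a blank white paper label, 38 mm in diameter and 100 mm tall (straight body up to 70 mm above its foot, then shoulders and a cap 23 mm across), 90 to 180 g. This point is on its axis, half-way up, 50 mm above its foot; z is its axis, up
- green_mid (a point): the green paint bottle: an upright closed round bottle, green with a green cap and a blank white paper label, 38 mm in diameter and 100 mm tall (straight body up to 70 mm above its foot, then shoulders and a cap 23 mm across), 90 to 180 g. This point is on its axis, half-way up, 50 mm above its foot; z is its axis, up
- blue_mid (a point): the blue paint bottle: an upright closed round bottle, blue with a blue cap and a blank white paper label, 38 mm in diameter and 100 mm tall (straight body up to 70 mm above its foot, then shoulders and a cap 23 mm across), 90 to 180 g. This point is on its axis, half-way up, 50 mm above its foot; z is its axis, up
- tile_red: fixed red tile, 74 x 56 x 6 mm, in the dark wooden painting rack, on which the red bottle stands at the start, so the tiles keep showing the old order. Origin at the centre of its underside (12 mm above the table); y along the row, to the left as seen from the robot; x across the row, away from the robot
- tile_yellow: fixed yellow tile, 74 x 56 x 6 mm, in the dark wooden painting rack, on which the yellow bottle stands at the start, so the tiles keep showing the old order. Origin at the centre of its underside (12 mm above the table); y along the row, to the left as seen from the robot; x across the row, away from the robot
- tile_green: fixed green tile, 74 x 56 x 6 mm, in the dark wooden painting rack, on which the green bottle stands at the start, so the tiles keep showing the old order. Origin at the centre of its underside (12 mm above the table); y along the row, to the left as seen from the robot; x across the row, away from the robot
- tile_blue: fixed blue tile, 74 x 56 x 6 mm, in the dark wooden painting rack, on which the blue bottle stands at the start, so the tiles keep showing the old order. Origin at the centre of its underside (12 mm above the table); y along the row, to the left as seen from the robot; x across the row, away from the robot
- rack: empty light wooden rack, fixed, 74 x 262 mm, floor 12 mm above the table, four open bays in a row, each 62 x 58 mm inside, parted by ribs 6 mm wide and 10 mm high, with a like rim. Origin at the centre of its underside; y along the row, to the left as seen from the robot, x across it, away from the robot. Bay centres: x = 0, y = +96, +32, -32, -96 mm. Yaw up to 0.3 rad
- brush_jar: glass jar of paint brushes, 76 mm in diameter, about 180 mm tall with the brushes, loose, a bystander. Origin at the centre of its underside

How it is judged (in metres and radians):
At the end, for the whole second after the job is handed in: Each bottle stands upright (within 0.12 rad), at rest, on the floor of its own bay of the light rack (height within 6 mm), within 14 mm of the bay's centre along and across; their order is the reverse of that of the same-coloured tiles (x of red_mid in the frame of rack between -0.014 and 0.014 m and z of red_mid in the frame of rack between 0.056 and 0.068 m and (y of red_mid in the frame of rack between 0.082 and 0.11 m or y of red_mid in the frame of rack between 0.018 and 0.046 m or y of red_mid in the frame of rack between -0.046 and -0.018 m or y of red_mid in the frame of rack between -0.11 and -0.082 m) and angle between each of red_mid, yellow_mid, green_mid, blue_mid's own z axis and vertical below 0.12 rad and linear speed of each of bottle_red, bottle_yellow, bottle_green, bottle_blue below 0.02 m/s and x of yellow_mid in the frame of rack between -0.014 and 0.014 m and z of yellow_mid in the frame of rack between 0.056 and 0.068 m and (y of yellow_mid in the frame of rack between 0.082 and 0.11 m or y of yellow_mid in the frame of rack between 0.018 and 0.046 m or y of yellow_mid in the frame of rack between -0.046 and -0.018 m or y of yellow_mid in the frame of rack between -0.11 and -0.082 m) and x of green_mid in the frame of rack between -0.014 and 0.014 m and z of green_mid in the frame of rack between 0.056 and 0.068 m and (y of green_mid in the frame of rack between 0.082 and 0.11 m or y of green_mid in the frame of rack between 0.018 and 0.046 m or y of green_mid in the frame of rack between -0.046 and -0.018 m or y of green_mid in the frame of rack between -0.11 and -0.082 m) and x of blue_mid in the frame of rack between -0.014 and 0.014 m and z of blue_mid in the frame of rack between 0.056 and 0.068 m and (y of blue_mid in the frame of rack between 0.082 and 0.11 m or y of blue_mid in the frame of rack between 0.018 and 0.046 m or y of blue_mid in the frame of rack between -0.046 and -0.018 m or y of blue_mid in the frame of rack between -0.11 and -0.082 m) and ((y of tile_red in the frame of tile_yellow above 0.02 m and ((y of red_mid in the frame of rack below 0.064 m and y of yellow_mid in the frame of rack above 0.064 m) or (y of red_mid in the frame of rack below 0 m and y of yellow_mid in the frame of rack above 0 m) or (y of red_mid in the frame of rack below -0.064 m and y of yellow_mid in the frame of rack above -0.064 m))) or (y of tile_yellow in the frame of tile_red above 0.02 m and ((y of yellow_mid in the frame of rack below 0.064 m and y of red_mid in the frame of rack above 0.064 m) or (y of yellow_mid in the frame of rack below 0 m and y of red_mid in the frame of rack above 0 m) or (y of yellow_mid in the frame of rack below -0.064 m and y of red_mid in the frame of rack above -0.064 m)))) and ((y of tile_red in the frame of tile_green above 0.02 m and ((y of red_mid in the frame of rack below 0.064 m and y of green_mid in the frame of rack above 0.064 m) or (y of red_mid in the frame of rack below 0 m and y of green_mid in the frame of rack above 0 m) or (y of red_mid in the frame of rack below -0.064 m and y of green_mid in the frame of rack above -0.064 m))) or (y of tile_green in the frame of tile_red above 0.02 m and ((y of green_mid in the frame of rack below 0.064 m and y of red_mid in the frame of rack above 0.064 m) or (y of green_mid in the frame of rack below 0 m and y of red_mid in the frame of rack above 0 m) or (y of green_mid in the frame of rack below -0.064 m and y of red_mid in the frame of rack above -0.064 m)))) and ((y of tile_red in the frame of tile_blue above 0.02 m and ((y of red_mid in the frame of rack below 0.064 m and y of blue_mid in the frame of rack above 0.064 m) or (y of red_mid in the frame of rack below 0 m and y of blue_mid in the frame of rack above 0 m) or (y of red_mid in the frame of rack below -0.064 m and y of blue_mid in the frame of rack above -0.064 m))) or (y of tile_blue in the frame of tile_red above 0.02 m and ((y of blue_mid in the frame of rack below 0.064 m and y of red_mid in the frame of rack above 0.064 m) or (y of blue_mid in the frame of rack below 0 m and y of red_mid in the frame of rack above 0 m) or (y of blue_mid in the frame of rack below -0.064 m and y of red_mid in the frame of rack above -0.064 m)))) and ((y of tile_yellow in the frame of tile_green above 0.02 m and ((y of yellow_mid in the frame of rack below 0.064 m and y of green_mid in the frame of rack above 0.064 m) or (y of yellow_mid in the frame of rack below 0 m and y of green_mid in the frame of rack above 0 m) or (y of yellow_mid in the frame of rack below -0.064 m and y of green_mid in the frame of rack above -0.064 m))) or (y of tile_green in the frame of tile_yellow above 0.02 m and ((y of green_mid in the frame of rack below 0.064 m and y of yellow_mid in the frame of rack above 0.064 m) or (y of green_mid in the frame of rack below 0 m and y of yellow_mid in the frame of rack above 0 m) or (y of green_mid in the frame of rack below -0.064 m and y of yellow_mid in the frame of rack above -0.064 m)))) and ((y of tile_yellow in the frame of tile_blue above 0.02 m and ((y of yellow_mid in the frame of rack below 0.064 m and y of blue_mid in the frame of rack above 0.064 m) or (y of yellow_mid in the frame of rack below 0 m and y of blue_mid in the frame of rack above 0 m) or (y of yellow_mid in the frame of rack below -0.064 m and y of blue_mid in the frame of rack above -0.064 m))) or (y of tile_blue in the frame of tile_yellow above 0.02 m and ((y of blue_mid in the frame of rack below 0.064 m and y of yellow_mid in the frame of rack above 0.064 m) or (y of blue_mid in the frame of rack below 0 m and y of yellow_mid in the frame of rack above 0 m) or (y of blue_mid in the frame of rack below -0.064 m and y of yellow_mid in the frame of rack above -0.064 m)))) and ((y of tile_green in the frame of tile_blue above 0.02 m and ((y of green_mid in the frame of rack below 0.064 m and y of blue_mid in the frame of rack above 0.064 m) or (y of green_mid in the frame of rack below 0 m and y of blue_mid in the frame of rack above 0 m) or (y of green_mid in the frame of rack below -0.064 m and y of blue_mid in the frame of rack above -0.064 m))) or (y of tile_blue in the frame of tile_green above 0.02 m and ((y of blue_mid in the frame of rack below 0.064 m and y of green_mid in the frame of rack above 0.064 m) or (y of blue_mid in the frame of rack below 0 m and y of green_mid in the frame of rack above 0 m) or (y of blue_mid in the frame of rack below -0.064 m and y of green_mid in the frame of rack above -0.064 m))))); the robot touches nothing.
It fails at once if a bottle is tipped over (angle between any of red_mid, yellow_mid, green_mid, blue_mid's own z axis and vertical above 0.7 rad).
It fails at once if the brush jar is pushed away or knocked over (distance of brush_jar from where it was at the start of the episode above 0.03 m or angle between brush_jar's own z axis and vertical above 0.4 rad).
It also fails if it takes over 112 s, if anything falls off the work surface, if the arm or the gripper's body presses on something with over 40 N, if the wrist force passes 120 N, or if a joint passes its speed limit or range.

## Working session

There is one attempt and no reset: what is moved stays moved. The work goes in short steps, Python scripts to look and compute and a tool call to move; the robot and the scene stay as the last step left them, time stands still between calls to the robot, and variables do not carry over. Pictures are saved under pics/ and viewed, and the job is handed in when it is done.

Besides the shell and the picture viewer there is one more tool, called after "Request:" as name(argument=value, ...) on one line, values as JSON. step_arm: Moves the arm, as the interface text tells. Its arguments: {"type":"object","properties":{"commands":{"type":"array"}},"required":["commands"]}

```bash
ls; mkdir -p pics; python3 - <<'E'
from plant import env
import cv2
s=env.read_state(); print(s); print(env.grip_depth)
for n in("scene","side","wrist"):
    cv2.imwrite(f"pics/{n}0.png",env.read_camera(n)); print(n,env.camera_info(n))
E
```

```text
pics
{'time_s': 0.0, 'joint_pos': array([-1.08020245,  0.68998896, -0.19450035,  1.56633848,  0.15728846,
        0.90248346, -0.21509993]), 'qvel': array([ 2.99297432e-05,  2.74456237e-03, -6.14777445e-04,  9.38558749e-04,
       -4.64841433e-04,  6.78651606e-04,  1.11709009e-03]), 'joint_efforts': array([ 2.25356457e-04, -5.39614427e+01, -1.26641415e+00, -1.58551955e+01,
        9.12598305e-03,  9.43609863e-03,  3.88497810e-06]), 'tcp_pos': array([275.43650575, 560.31994056, 230.48206597]), 'tool_rot': array([ 0.35673307,  1.54125024, -0.35959074]), 'ft_force': array([ 1.03421479, -0.09430417,  0.00758973]), 'torque': array([ 0.01754783,  0.01093406, -0.02313616]), 'finger_gap': 85.14538472169552}
18.700000000000003
scene {'fovy': 52.239415770863545, 'cx': 322.2931854521439, 'cy': 237.12626028224898, 'R': array([[ 0.05246459,  0.99855492, -0.01164253],
       [ 0.81680283, -0.04961681, -0.57477936],
       [-0.57452642,  0.02064591, -0.8182256 ]]), 't': array([  37.15868938, -403.28345436, 1375.87545498])}
side {'fovy': 57.22110069697903, 'cx': 321.0700331246118, 'cy': 241.50855437971938, 'R': array([[ 0.9787105 , -0.20519318, -0.00463771],
       [-0.16195416, -0.75819822, -0.6315903 ],
       [ 0.12608172,  0.61889516, -0.77528845]]), 't': array([-543.24542536,   86.78262416,  786.95936437])}
wrist {'fovy': 69.56162220315214, 'cx': 316.1370898112316, 'cy': 233.15666307248756, 'R': array([[ 4.40042374e-01,  8.97976961e-01, -2.95442373e-04],
       [ 8.64967922e-01, -4.23778277e-01,  2.68779586e-01],
       [ 2.41232673e-01, -1.18529955e-01, -9.63201665e-01]]), 't': array([-624.85308119,  -35.11991152,  377.66516647])}
```

View pics/scene0.png

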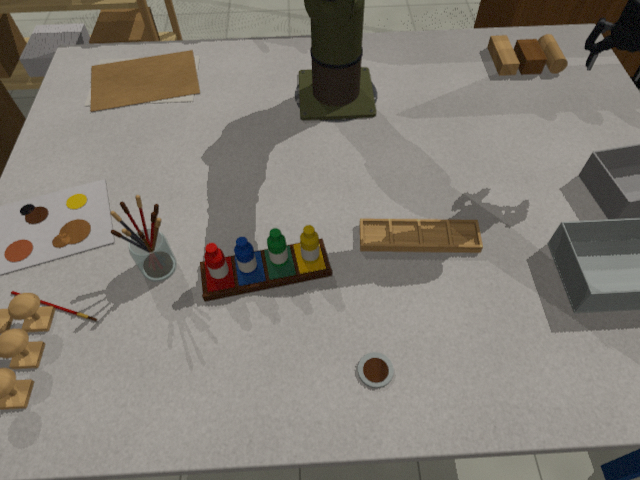

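View pics/side0.png

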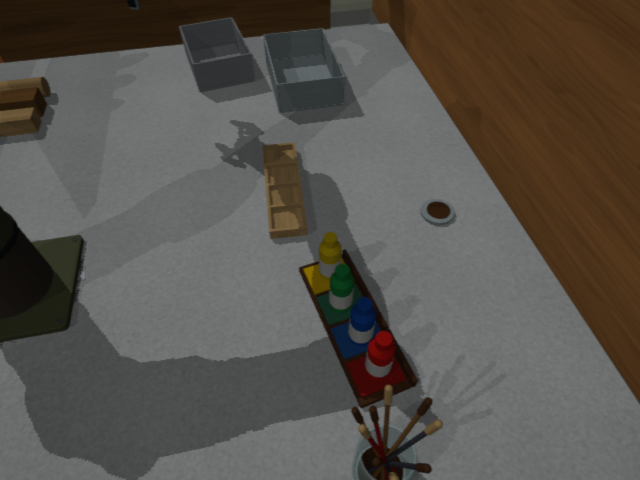

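View pics/wrist0.png

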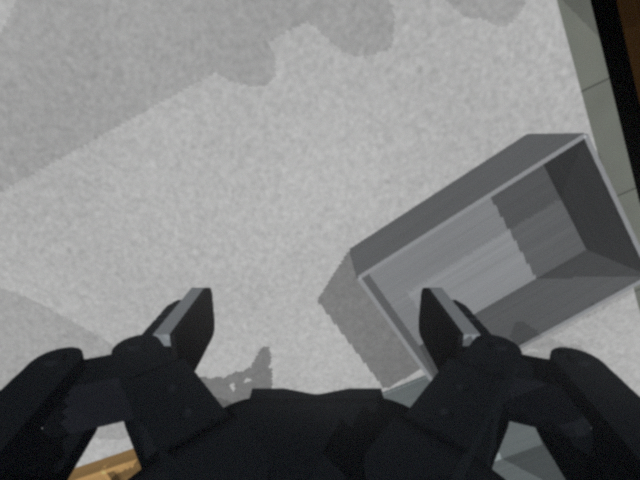

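The scene camera faces the robot, so image right is +y. The rows left to right from the robot are yellow, green, blue and red, with the empty light rack further to the left. The brush jar stands near the red bottle at about (155,250). Next I'll enlarge both views for measuring.

```bash
python3 - <<'E'
import cv2
a=cv2.imread("pics/scene0.png");b=cv2.imread("pics/side0.png")
cv2.imwrite("pics/c1.png",cv2.resize(a[210:310,190:350],None,fx=5,fy=5,interpolation=cv2.INTER_CUBIC))
cv2.imwrite("pics/c2.png",cv2.resize(a[205:265,350:490],None,fx=5.7,fy=5.7,interpolation=cv2.INTER_CUBIC)[:, :800])
cv2.imwrite("pics/c3.png",cv2.resize(b[130:250,240:340],None,fx=5,fy=5,interpolation=cv2.INTER_CUBIC))
cv2.imwrite("pics/c4.png",cv2.resize(b[225:405,290:420],None,fx=3.3,fy=3.3,interpolation=cv2.INTER_CUBIC))
E
```

```text
(no output)
```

View pics/c1.png

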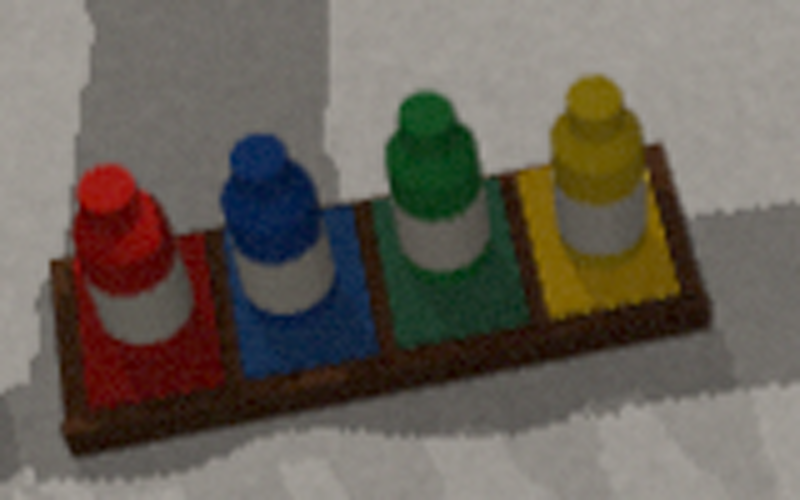

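View pics/c2.png

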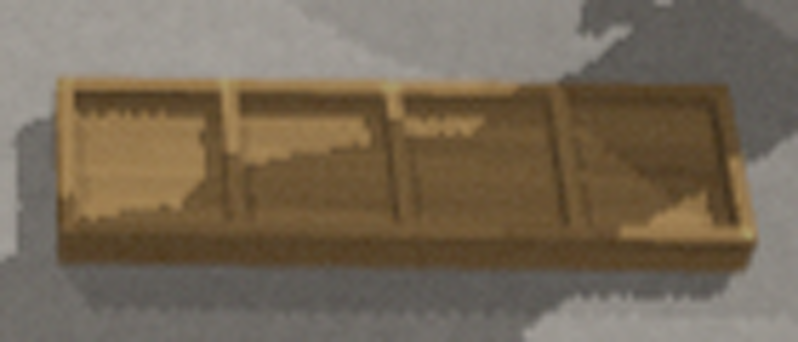

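View pics/c3.png

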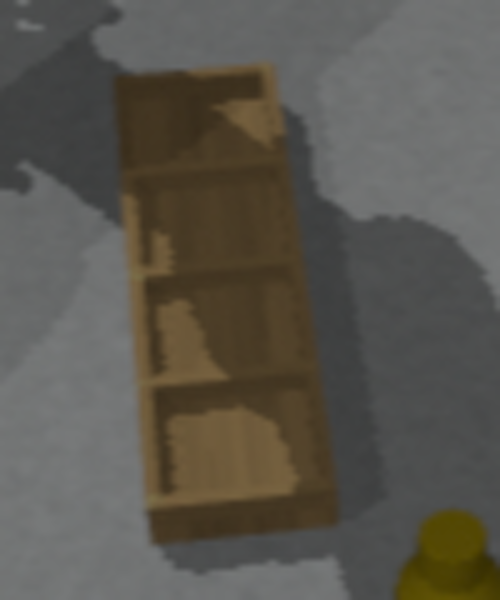

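View pics/c4.png

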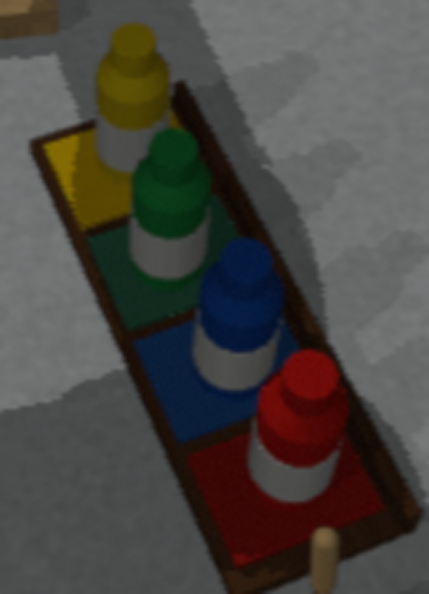

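```bash
cat > h.py <<'E'
import numpy as np
from plant import env
from scipy.optimize import least_squares
def proj(n,X,ci=None):
    c=ci or env.camera_info(n); X=np.atleast_2d(X); p=X@c['R'].T+c['t']; f=240/np.tan(np.radians(c['fovy']/2))
    return np.c_[c['cx']+f*p[:,0]/p[:,2], c['cy']+f*p[:,1]/p[:,2]]
def onz(n,uv,z,ci=None):
    c=ci or env.camera_info(n); f=240/np.tan(np.radians(c['fovy']/2)); uv=np.atleast_2d(uv)
    d=np.c_[(uv[:,0]-c['cx'])/f,(uv[:,1]-c['cy'])/f,np.ones(len(uv))]@c['R']
    o=-c['R'].T@c['t']; k=(z-o[2])/d[:,2]; return (o+d*k[:,None])[:,:2]
E
python3 - <<'E'
from h import *
np.set_printoptions(precision=1,suppress=True)
S=np.array([[107,189],[257,158],[427,115],[596,98]])/5+[190,210]
D=np.array([[311,373],[246,262],[175,153],[134,43]])/3.3+[290,225]
print("caps",onz("scene",S,118),onz("side",D,118))
a=np.array([[60,80],[730,87],[752,240],[60,235]])/5.7+[350,205]
b=np.array([[117,78],[273,66],[335,490],[152,507]])/5+[240,130]
A=onz("scene",a,22);B=onz("side",b,22)
print("rack",A,B)
def m(p,o): 
    c,s=np.cos(p[2]),np.sin(p[2]); return np.array([p[0]+c*o[:,0]-s*o[:,1],p[1]+s*o[:,0]+c*o[:,1]]).T
oa=np.array([[-37,-131],[-37,131],[37,131],[37,-131]]);ob=np.array([[-37,131],[37,131],[37,-131],[-37,-131]])
for w in((A,oa),),((B,ob),),((A,oa),(B,ob)):
    r=least_squares(lambda p:np.concatenate([(m(p,o)-X).ravel() for X,o in w]),[500,200,0]);print(r.x,r.x[2].round(3),np.abs(r.fun).max())
bays=m(r.x,np.array([[0,96],[0,32],[0,-32],[0,-96]]));print(bays)
t=np.array([[52,262],[660,148],[712,310],[68,430]])/5+[190,210]; print("dark rack",onz("scene",t,22))
print("jar base-ish",onz("scene",[[159,277],[159,265],[155,245]],0))
from scipy.spatial.transform import Rotation as R
s=env.read_state();print(R.from_rotvec(s['tool_rot']).as_matrix().round(3))
E
python3 -c "
import cv2
a=cv2.imread('pics/scene0.png');cv2.imwrite('pics/jar.png',cv2.resize(a[185:295,95:215],None,fx=5,fy=5))"
```

```text
caps [[ 584.8 -279.3]
 [ 573.8 -222.4]
 [ 557.4 -156.8]
 [ 553.2  -90.6]] [[ 584.1 -280.8]
 [ 572.  -224.5]
 [ 555.6 -162. ]
 [ 551.5  -94.3]]
rack [[461.2  24.3]
 [480.6 284.4]
 [552.1 275.8]
 [534.2  17.2]] [[479.8 282.7]
 [551.  276.2]
 [531.   17. ]
 [460.9  23.2]]
[507.  150.4  -0.1] -0.074 2.5334716946273943
[505.7 149.8  -0.1] -0.076 2.041011146800429
[506.4 150.1  -0.1] -0.075 2.373585636436701
[[513.6 245.8]
 [508.8 182. ]
 [504.  118.2]
 [499.2  54.4]]
dark rack [[ 554.8 -323.6]
 [ 511.9  -64.5]
 [ 594.9  -47.2]
 [ 635.6 -309.9]]
jar base-ish [[ 572.2 -414.3]
 [ 541.9 -418.4]
 [ 488.7 -434.6]]
[[-0.   0.4  0.9]
 [-0.   0.9 -0.4]
 [-1.  -0.   0. ]]
```

View pics/jar.png

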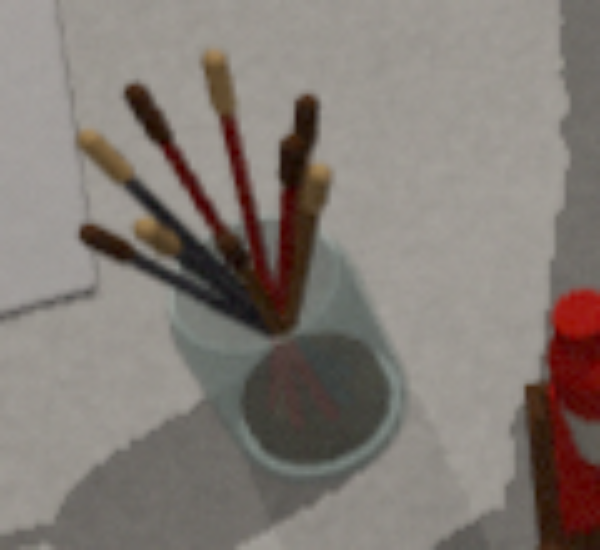

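Bottles (average of both views): red (584,-280), blue (573,-223), green (557,-159), yellow (552,-92), so the dark rack's yaw is about 0.165. The light rack is at (506,150) with yaw -0.075. The jar is near (542,-418) and off my paths. I'll grip across the row. The helper below prints the remaining offset in tool axes.

```bash
cat > d.py <<'E'
import sys
from h import *
from scipy.spatial.transform import Rotation as R
def T(a): return np.array([[0,np.cos(a),np.sin(a)],[0,np.sin(a),-np.cos(a)],[-1,0,0]])
x,y,z,a=map(float,sys.argv[1:5])
s=env.read_state();Rm=R.from_rotvec(s['tool_rot']).as_matrix();Rt=T(a)
d=np.array([x,y,z])-s['tcp_pos']
print("t",s['time_s'],"tcp",s['tcp_pos'].round(1),"gap",round(s['finger_gap'],1),"F",s['ft_force'].round(1))
print("turn",R.from_matrix(Rm.T@Rt).as_rotvec().round(3),"cm in now-frame",(Rm.T@d/10).round(2),"cm after turn",(Rt.T@d/10).round(2))
E
python3 d.py 552 -92.5 200 0.165
```

```text
t 0.15 tcp [275.5 560.5 230.7] gap 85.5 F [-0.1 -0.1 -0.9]
turn [0.949 0.001 0.001] cm in now-frame [  3.14 -46.41  53.61] cm after turn [ 3.07 16.55 68.95]
```

Request:
step_arm(commands=[[0, 0, 0, 0.158, 0, 0, 0], [0, 0, 0, 0.158, 0, 0, 0], [0, 0, 0, 0.158, 0, 0, 0], [0, 0, 0, 0.158, 0, 0, 0], [0, 0, 0, 0.158, 0, 0, 0], [0, 0, 0, 0.159, 0, 0, 0], [0.2, 1.0, 4.3, 0, 0, 0, 0], [0.2, 1.0, 4.3, 0, 0, 0, 0], [0.2, 1.0, 4.3, 0, 0, 0, 0], [0.2, 1.0, 4.3, 0, 0, 0, 0], [0.2, 1.0, 4.3, 0, 0, 0, 0], [0.2, 1.0, 4.3, 0, 0, 0, 0]])

```text
time_s: 1.65
tcp_pos: [377.6, 315.0, 219.2]
tool_rot: [1.087, 1.283, -1.087]
ft_force: [0.6, 0.7, 0.1]
finger_gap: 85.6
```

Request:
step_arm(commands=[[0.2, 1.0, 4.3, 0, 0, 0, 0], [0.2, 1.0, 4.3, 0, 0, 0, 0], [0.2, 1.0, 4.3, 0, 0, 0, 0], [0.2, 1.0, 4.3, 0, 0, 0, 0], [0.2, 1.0, 4.3, 0, 0, 0, 0], [0.2, 1.0, 4.3, 0, 0, 0, 0], [0.2, 1.0, 4.3, 0, 0, 0, 0], [0.2, 1.0, 4.3, 0, 0, 0, 0], [0.2, 1.0, 4.3, 0, 0, 0, 0], [0, 0, 0, 0, 0, 0, 0]])

```text
time_s: 2.9
tcp_pos: [530.3, -55.3, 201.0]
tool_rot: [1.091, 1.278, -1.093]
ft_force: [0.0, 0.1, -0.8]
finger_gap: 85.1
```

```bash
python3 d.py 552 -92.5 54 0.165
python3 - <<'E'
from h import *
import cv2
c=env.camera_info("wrist"); im=env.read_camera("wrist")
for X in([552,-92.5,118],[557,-159,118],[573,-223,118]):
    p=proj("wrist",X,c)[0]; print(p); cv2.circle(im,tuple(int(v) for v in p),3,(255,0,255),1)
cv2.imwrite("pics/w1.png",im)
E
```

```text
t 2.9 tcp [530.3 -55.3 201. ] gap 85.1 F [ 0.   0.1 -0.8]
turn [-0.007  0.003 -0.   ] cm in now-frame [14.71  1.55  3.97] cm after turn [14.7   1.53  4.02]
[337.86879621 294.87805899]
[329.08812588 374.35753999]
[335.22459994 442.99566404]
```

View pics/w1.png

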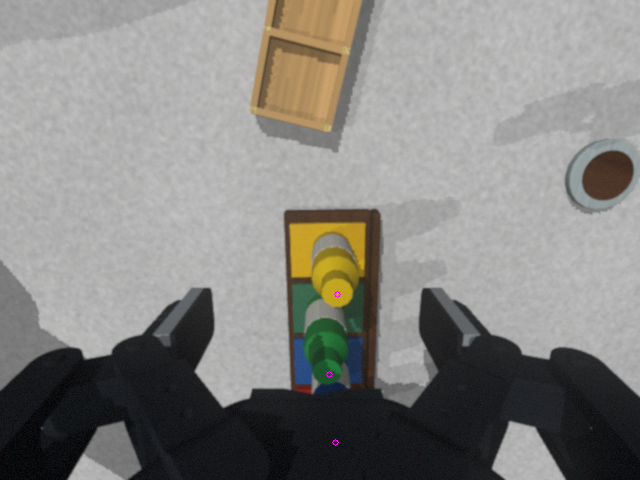

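The wrist view confirms it: the yellow cap is at (337,291) against the predicted (338,295), and green at (331,368) against (329,374).

Request:
step_arm(commands=[[0, 0.8, 1.9, 0, 0, 0, 0], [0, 0.8, 1.9, 0, 0, 0, 0], [3, 0, 0, 0, 0, 0, 0], [3, 0, 0, 0, 0, 0, 0], [3, 0, 0, 0, 0, 0, 0], [3, 0, 0, 0, 0, 0, 0], [2.6, 0, 0, 0, 0, 0, 0], [0, 0, 0, 0, 0, 0, 0]])

```text
time_s: 3.95
tcp_pos: [550.7, -84.9, 53.7]
tool_rot: [1.085, 1.286, -1.088]
ft_force: [0.3, 1.1, -0.7]
finger_gap: 85.1
```

```bash
python3 d.py 552 -92 54 0.165
python3 - <<'E'
from h import *
import cv2
cv2.imwrite("pics/s2.png",cv2.resize(env.read_camera("side")[130:330,200:440],None,fx=3,fy=3)); cv2.imwrite("pics/w2.png",env.read_camera("wrist"))
E
```

```text
t 3.95 tcp [550.7 -84.9  53.7] gap 85.1 F [ 0.3  1.1 -0.7]
turn [ 0.001 -0.001  0.003] cm in now-frame [-0.03  0.01  0.72] cm after turn [-0.03  0.02  0.72]
```

View pics/w2.png

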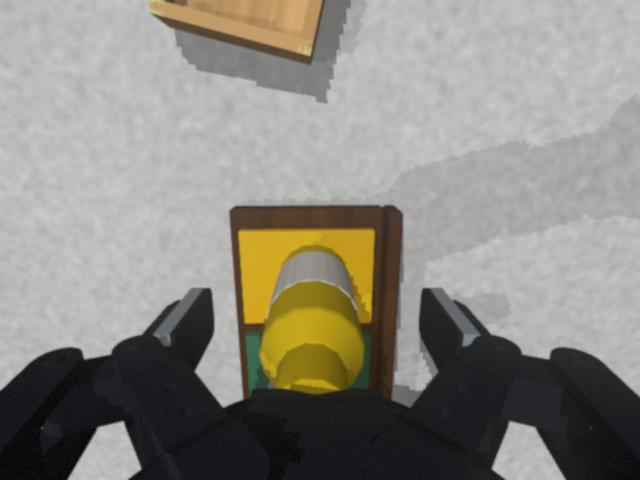

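View pics/s2.png

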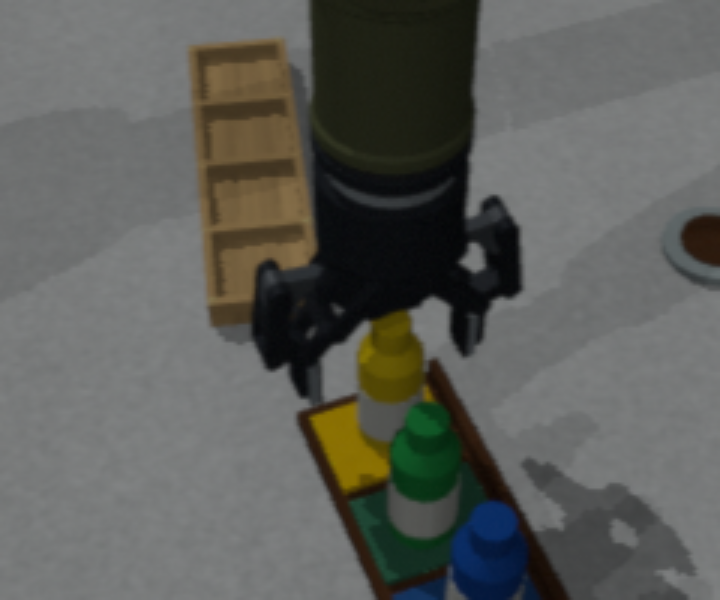

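The bottle is between the pads, about 7 mm toward tool z. I'll shift, close and lift.

Request:
step_arm(commands=[[0, 0, 0.35, 0, 0, 0, 0], [0, 0, 0.35, 0, 0, 0, 0], [0, 0, 0, 0, 0, 0, 1], [0, 0, 0, 0, 0, 0, 1], [0, 0, 0, 0, 0, 0, 1], [0, 0, 0, 0, 0, 0, 1], [0, 0, 0, 0, 0, 0, 1], [0, 0, 0, 0, 0, 0, 1], [-0.5, 0, 0, 0, 0, 0, 1], [-1.5, 0, 0, 0, 0, 0, 1], [0, 0, 0, 0, 0, 0, 1]])

```text
time_s: 5.42
tcp_pos: [553.9, -92.6, 76.6]
tool_rot: [1.088, 1.28, -1.085]
ft_force: [0.2, -1.0, -1.9]
finger_gap: 36.6
```

```bash
python3 d.py 499.2 54.4 190 -0.075
python3 - <<'E'
from h import *
import cv2
cv2.imwrite("pics/s3.png",cv2.resize(env.read_camera("side")[130:330,200:440],None,fx=3,fy=3)); cv2.imwrite("pics/w3.png",env.read_camera("wrist"))
E
```

```text
t 5.425 tcp [553.9 -92.6  76.6] gap 36.6 F [ 0.2 -1.  -1.9]
turn [ 0.24   0.    -0.003] cm in now-frame [-11.36  -2.95 -15.39] cm after turn [-11.34  -6.56 -14.25]
```

View pics/w3.png

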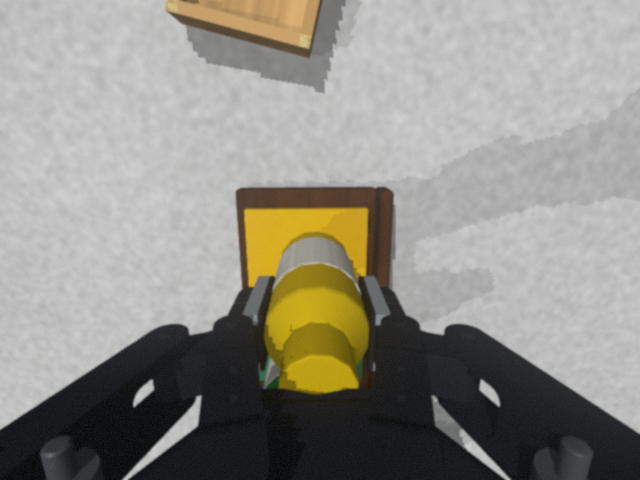

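View pics/s3.png

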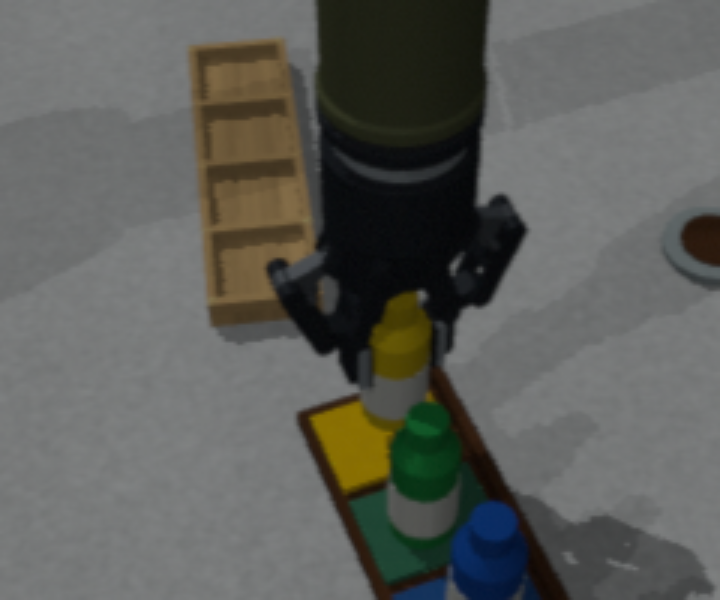

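The yellow bottle is held (gap 36.6) and clear of its tile. I'll carry it to the nearest bay.

Request:
step_arm(commands=[[-2, 0, 0, 0, 0, 0, 1], [-2.5, 0, 0, 0, 0, 0, 1], [0, 0, 0, 0.12, 0, 0, 1], [0, 0, 0, 0.12, 0, 0, 1], [0, -1, -2.3, 0, 0, 0, 1], [0, -1.4, -3, 0, 0, 0, 1], [0, -1.4, -3, 0, 0, 0, 1], [0, -1.4, -3, 0, 0, 0, 1], [0, -1.1, -2.4, 0, 0, 0, 1], [0, -0.2, -0.5, 0, 0, 0, 1], [0, 0, 0, 0, 0, 0, 1], [0, 0, 0, 0, 0, 0, 1]])

```text
time_s: 7.02
tcp_pos: [499.1, 52.5, 120.3]
tool_rot: [1.265, 1.171, -1.266]
ft_force: [1.0, 0.1, -1.3]
finger_gap: 36.7
```

```bash
python3 d.py 499.2 54.4 48 -0.075
python3 - <<'E'
from h import *
import cv2
cv2.imwrite("pics/s4.png",cv2.resize(env.read_camera("side")[100:300,200:440],None,fx=3,fy=3)); cv2.imwrite("pics/w4.png",env.read_camera("wrist"))
E
```

```text
t 7.025 tcp [499.1  52.5 120.3] gap 36.7 F [ 1.   0.1 -1.3]
turn [-0.002  0.001 -0.001] cm in now-frame [ 7.23 -0.01 -0.2 ] cm after turn [ 7.23 -0.01 -0.19]
```

View pics/w4.png

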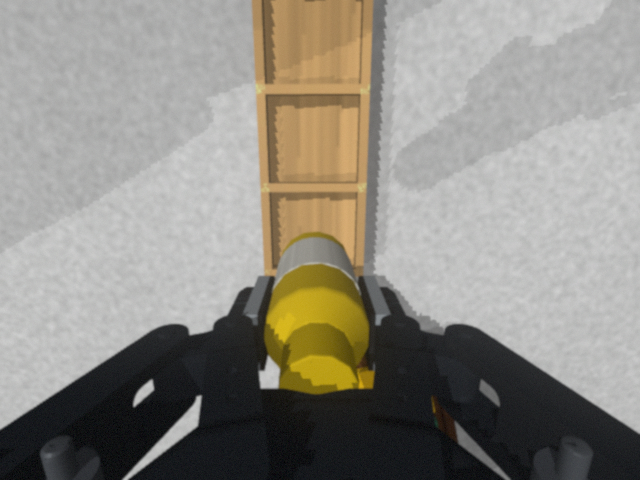

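View pics/s4.png

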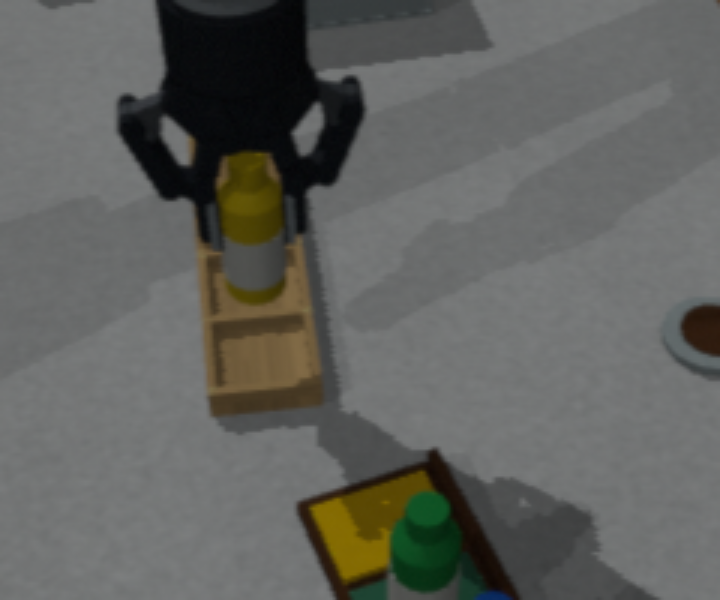

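It's aligned with the rack and centred across. Now lower, release and rise.

Request:
step_arm(commands=[[2, 0, -0.2, 0, 0, 0, 1], [2, 0, 0, 0, 0, 0, 1], [1.5, 0, 0, 0, 0, 0, 1], [0.8, 0, 0, 0, 0, 0, 1], [0.5, 0, 0, 0, 0, 0, 1], [0.3, 0, 0, 0, 0, 0, 1], [0, 0, 0, 0, 0, 0, 1]])

```text
time_s: 8.0
tcp_pos: [499.0, 56.1, 49.6]
tool_rot: [1.265, 1.172, -1.264]
ft_force: [0.3, 0.5, -0.8]
finger_gap: 36.8
```

```bash
python3 d.py 499.2 54.4 48 -0.075
```

```text
t 8.0 tcp [499.   56.1  49.6] gap 36.8 F [ 0.3  0.5 -0.8]
turn [ 0.    -0.    -0.001] cm in now-frame [0.16 0.03 0.17] cm after turn [0.16 0.03 0.17]
```

Request:
step_arm(commands=[[0.15, 0, 0.1, 0, 0, 0, 1], [0, 0, 0, 0, 0, 0, 1]])

```text
time_s: 8.25
tcp_pos: [499.0, 55.9, 49.4]
tool_rot: [1.266, 1.173, -1.262]
ft_force: [-2.6, 1.6, 15.4]
finger_gap: 36.5
```

```bash
python3 d.py 499.2 54.4 48 -0.075
```

```text
t 8.25 tcp [499.   55.9  49.4] gap 36.5 F [-2.6  1.6 15.4]
turn [ 0.001 -0.002 -0.002] cm in now-frame [0.14 0.03 0.15] cm after turn [0.14 0.03 0.15]
```

Contact (15 N) at z 49.4: the bottle stands on the floor. Release and rise.

Request:
step_arm(commands=[[0, 0, 0, 0, 0, 0, 0.7], [0, 0, 0, 0, 0, 0, 0.4], [0, 0, 0, 0, 0, 0, 0], [0, 0, 0, 0, 0, 0, 0], [0, 0, 0, 0, 0, 0, 0], [-2, 0, 0, 0, 0, 0, 0], [-4, 0, 0, 0, 0, 0, 0], [-4, 0, 0, 0, 0, 0, 0], [-3, 0, 0, 0, 0, 0, 0], [0, 0, 0, 0, 0, 0, 0]])

```text
time_s: 9.5
tcp_pos: [500.0, 55.2, 179.7]
tool_rot: [1.267, 1.17, -1.26]
ft_force: [-0.3, -0.4, -0.5]
finger_gap: 85.2
```

```bash
python3 d.py 557 -159 54 0.165; python3 d.py 556 -159 184 0.165
python3 - <<'E'
from h import *
import cv2
cv2.imwrite("pics/w5.png",env.read_camera("wrist"))
cv2.imwrite("pics/s5.png",cv2.resize(env.read_camera("scene")[190:310,190:500],None,fx=2.5,fy=2.5))
E
```

```text
t 9.5 tcp [500.   55.2 179.7] gap 85.2 F [-0.3 -0.4 -0.5]
turn [-0.24  -0.001 -0.005] cm in now-frame [12.58  7.23 20.94] cm after turn [12.57  2.1  22.06]
t 9.5 tcp [500.   55.2 179.7] gap 85.2 F [-0.3 -0.4 -0.5]
turn [-0.24  -0.001 -0.005] cm in now-frame [-0.43  7.19 20.94] cm after turn [-0.43  2.   22.05]
```

View pics/w5.png

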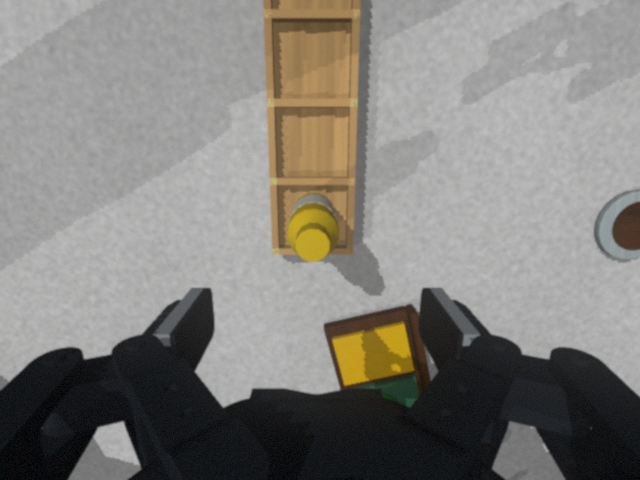

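View pics/s5.png

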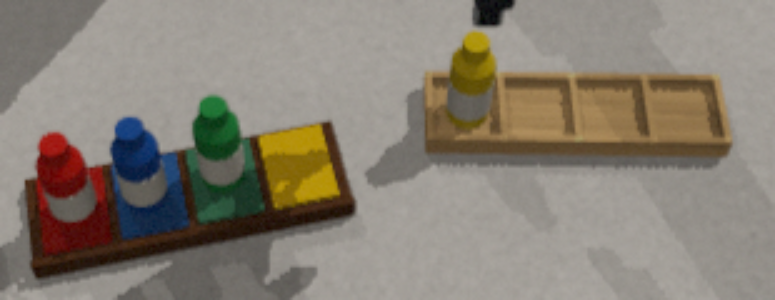

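The yellow bottle stands in the right-hand bay. Green is next.

Request:
step_arm(commands=[[-0.3, 0, 0, -0.12, 0, 0, 0], [0, 0, 0, -0.12, 0, 0, 0], [0, 0.4, 3.8, 0, 0, 0, 0], [0, 0.4, 4.1, 0, 0, 0, 0], [0, 0.4, 4.1, 0, 0, 0, 0], [0, 0.4, 4.1, 0, 0, 0, 0], [0, 0.4, 4.0, 0, 0, 0, 0], [0, 0, 1.0, 0, 0, 0, 0], [0, 0, 0, 0, 0, 0, 0], [0, 0, 0, 0, 0, 0, 0]])

```text
time_s: 10.85
tcp_pos: [552.6, -147.5, 180.1]
tool_rot: [1.086, 1.286, -1.085]
ft_force: [-0.3, -0.0, -0.0]
finger_gap: 85.0
```

```bash
cat > cap.py <<'E'
# cap.py name scale x0 y0 u v z
import sys
E
python3 d.py 557 -159 54 0.165
python3 - <<'E'
from h import *
import cv2
c=env.camera_info("wrist"); im=env.read_camera("wrist")
for X in([557,-159,118],[499.2,54.4,112],[504,118.2,12]):
    p=proj("wrist",X,c)[0]; print(p); cv2.circle(im,tuple(int(v) for v in p),3,(255,0,255),1)
cv2.imwrite("pics/w6.png",im)
E
```

```text
t 10.85 tcp [ 552.6 -147.5  180.1] gap 85.0 F [-0.3 -0.  -0. ]
turn [ 0.003 -0.002  0.001] cm in now-frame [12.61  0.26  1.23] cm after turn [12.61  0.25  1.2 ]
[320.08953663 269.26799037]
[ 277.24073181 -164.59281622]
[ 311.73313483 -156.91166863]
```

View pics/w6.png

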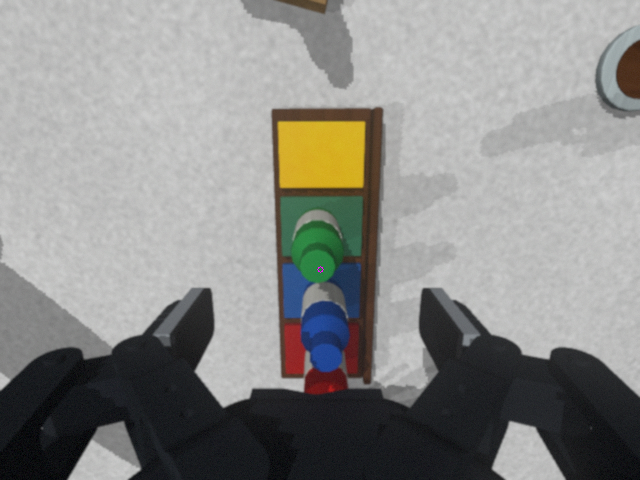

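The green cap is at (317,264) against the predicted (320,269), about 2 mm off. Descend, close and lift.

Request:
step_arm(commands=[[2, 0.1, 1.0, 0, 0, 0, 0], [3, 0, 0, 0, 0, 0, 0], [3, 0, 0, 0, 0, 0, 0], [3, 0, 0, 0, 0, 0, 0], [1.5, 0, 0, 0, 0, 0, 0], [0, 0, 0, 0, 0, 0, 0]])

```text
time_s: 11.65
tcp_pos: [554.8, -159.3, 54.5]
tool_rot: [1.086, 1.285, -1.088]
ft_force: [0.1, -0.6, 0.9]
finger_gap: 85.2
```

```bash
python3 d.py 556 -157.5 54 0.165
```

```text
t 11.65 tcp [ 554.8 -159.3   54.5] gap 85.2 F [ 0.1 -0.6  0.9]
turn [ 0.    -0.001  0.002] cm in now-frame [ 0.05  0.15 -0.16] cm after turn [ 0.05  0.15 -0.16]
```

Request:
step_arm(commands=[[0, 0.1, -0.1, 0, 0, 0, 1], [0, 0, 0, 0, 0, 0, 1], [0, 0, 0, 0, 0, 0, 1], [0, 0, 0, 0, 0, 0, 1], [0, 0, 0, 0, 0, 0, 1], [-0.5, 0, 0, 0, 0, 0, 1], [-2, 0, 0, 0, 0, 0, 1], [-3, 0, 0, 0, 0, 0, 1], [-4, 0, 0, 0, 0, 0, 1], [-3, 0, 0, 0, 0, 0, 1], [-1, 0, 0, 0, 0, 0, 1], [0, 0, 0, 0, 0, 0, 1]])

```text
time_s: 13.15
tcp_pos: [556.4, -158.3, 190.7]
tool_rot: [1.087, 1.283, -1.087]
ft_force: [-0.5, 0.7, -1.6]
finger_gap: 36.6
```

```bash
python3 d.py 504 118.2 190 -0.075; python3 - <<'E'
from h import *
import cv2
cv2.imwrite("pics/w7.png",env.read_camera("wrist"))
E
```

```text
t 13.15 tcp [ 556.4 -158.3  190.7] gap 36.6 F [-0.5  0.7 -1.6]
turn [ 0.24  0.   -0.  ] cm in now-frame [  0.07  -0.63 -28.14] cm after turn [  0.07  -7.3  -27.18]
```

View pics/w7.png

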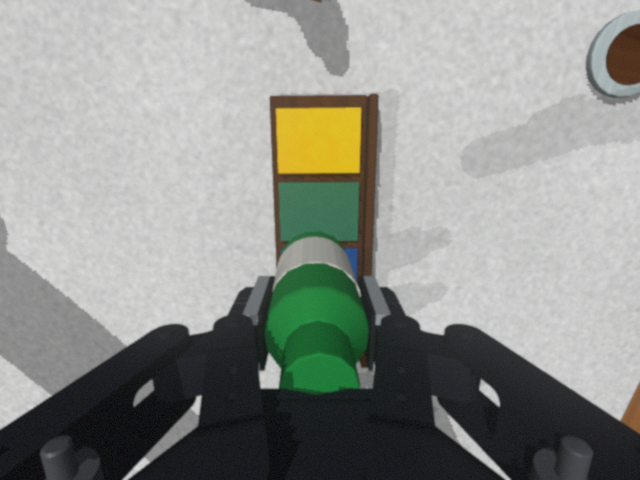

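Green is held upright, so I'll carry it over.

Request:
step_arm(commands=[[0, 0, 0, 0.12, 0, 0, 1], [0, 0, 0, 0.12, 0, 0, 1], [0, -0.5, -2, 0, 0, 0, 1], [0, -1.1, -4, 0, 0, 0, 1], [0, -1.2, -4.4, 0, 0, 0, 1], [0, -1.2, -4.4, 0, 0, 0, 1], [0, -1.2, -4.4, 0, 0, 0, 1], [0, -1.1, -4.2, 0, 0, 0, 1], [0, -0.7, -2.7, 0, 0, 0, 1], [0, -0.3, -1.0, 0, 0, 0, 1], [0, 0, 0, 0, 0, 0, 1], [0, 0, 0, 0, 0, 0, 1]])

```text
time_s: 14.7
tcp_pos: [504.1, 115.7, 190.7]
tool_rot: [1.265, 1.171, -1.266]
ft_force: [0.1, 0.3, -1.3]
finger_gap: 36.7
```

```bash
python3 d.py 504 118.2 49.5 -0.075; python3 - <<'E'
from h import *
import cv2
cv2.imwrite("pics/w8.png",env.read_camera("wrist"))
E
```

```text
t 14.7 tcp [504.1 115.7 190.7] gap 36.7 F [ 0.1  0.3 -1.3]
turn [-0.002  0.001  0.   ] cm in now-frame [14.12 -0.03 -0.26] cm after turn [14.12 -0.03 -0.25]
```

View pics/w8.png

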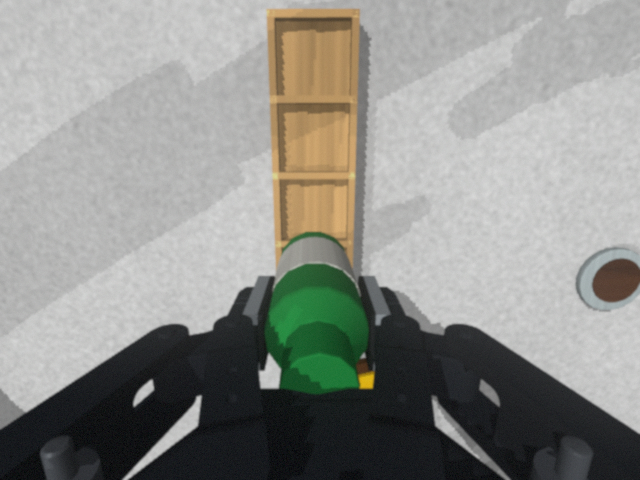

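Request:
step_arm(commands=[[2, 0, -0.1, 0, 0, 0, 1], [3, 0, 0, 0, 0, 0, 1], [3, 0, 0, 0, 0, 0, 1], [3, 0, 0, 0, 0, 0, 1], [1.5, 0, 0, 0, 0, 0, 1], [0.8, 0, 0, 0, 0, 0, 1], [0.4, 0, 0, 0, 0, 0, 1], [0.2, 0, 0, 0, 0, 0, 1], [0, 0, 0, 0, 0, 0, 1]])

```text
time_s: 15.88
tcp_pos: [504.4, 118.5, 52.2]
tool_rot: [1.265, 1.172, -1.263]
ft_force: [0.0, -1.2, -0.5]
finger_gap: 36.6
```

```bash
python3 d.py 504 118.2 49.5 -0.075
```

```text
t 15.875 tcp [504.4 118.5  52.2] gap 36.6 F [ 0.  -1.2 -0.5]
turn [ 0.    -0.    -0.001] cm in now-frame [ 0.27 -0.04  0.03] cm after turn [ 0.27 -0.04  0.03]
```

Request:
step_arm(commands=[[0.15, 0, 0, 0, 0, 0, 1], [0, 0, 0, 0, 0, 0, 1], [0.05, 0, 0, 0, 0, 0, 1], [0, 0, 0, 0, 0, 0, 1]])

```text
time_s: 16.38
tcp_pos: [504.4, 118.5, 50.7]
tool_rot: [1.265, 1.172, -1.263]
ft_force: [-1.3, 0.0, 7.4]
finger_gap: 36.5
```

Request:
step_arm(commands=[[0, 0, 0, 0, 0, 0, 0.7], [0, 0, 0, 0, 0, 0, 0.4], [0, 0, 0, 0, 0, 0, 0], [0, 0, 0, 0, 0, 0, 0], [0, 0, 0, 0, 0, 0, 0], [-2, 0, 0, 0, 0, 0, 0], [-4, 0, 0, 0, 0, 0, 0], [-4, 0, 0, 0, 0, 0, 0], [-3.5, 0, 0, 0, 0, 0, 0], [0, 0, 0, 0, 0, 0, 0]])

```text
time_s: 17.62
tcp_pos: [505.8, 118.7, 187.1]
tool_rot: [1.268, 1.17, -1.259]
ft_force: [-0.8, -0.2, -0.7]
finger_gap: 85.5
```

```bash
python3 d.py 572 -221.5 184 0.165
python3 - <<'E'
from h import *
import cv2
cv2.imwrite("pics/s9.png",cv2.resize(env.read_camera("scene")[190:310,190:500],None,fx=2.5,fy=2.5))
E
```

```text
t 17.625 tcp [505.8 118.7 187.1] gap 85.5 F [-0.8 -0.2 -0.7]
turn [-0.24  -0.001 -0.005] cm in now-frame [ 0.29  9.16 33.43] cm after turn [ 0.31  0.95 34.65]
```

View pics/s9.png

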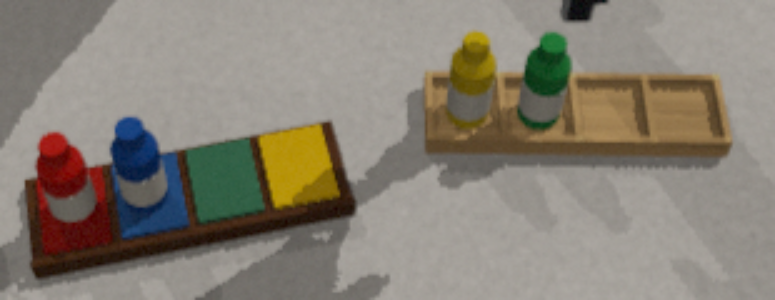

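Yellow and green stand in their bays. Blue is next.

Request:
step_arm(commands=[[0, 0, 0, -0.12, 0, 0, 0], [0, 0, 0, -0.12, 0, 0, 0], [0, 0, 3, 0, 0, 0, 0], [0, 0.2, 5, 0, 0, 0, 0], [0, 0.2, 5, 0, 0, 0, 0], [0, 0.2, 5, 0, 0, 0, 0], [0, 0.2, 5, 0, 0, 0, 0], [0, 0.2, 5, 0, 0, 0, 0], [0, 0, 4, 0, 0, 0, 0], [0, 0, 1.5, 0, 0, 0, 0], [0, 0, 0, 0, 0, 0, 0], [0, 0, 0, 0, 0, 0, 0]])

```text
time_s: 19.18
tcp_pos: [568.8, -207.6, 184.2]
tool_rot: [1.086, 1.287, -1.084]
ft_force: [0.2, -0.2, 0.1]
finger_gap: 85.3
```

```bash
python3 d.py 572 -221.5 54 0.165
python3 - <<'E'
from h import *
import cv2
c=env.camera_info("wrist"); im=env.read_camera("wrist")
for X in([572,-221.5,118],[583.5,-279,118]):
    p=proj("wrist",X,c)[0]; print(p); cv2.circle(im,tuple(int(v) for v in p),3,(255,0,255),1)
cv2.imwrite("pics/w10.png",im)
E
```

```text
t 19.175 tcp [ 568.8 -207.6  184.2] gap 85.3 F [ 0.2 -0.2  0.1]
turn [ 0.003 -0.003  0.001] cm in now-frame [13.02  0.09  1.46] cm after turn [13.02  0.09  1.42]
[317.36543079 270.234076  ]
[319.68733881 349.62643066]
```

View pics/w10.png

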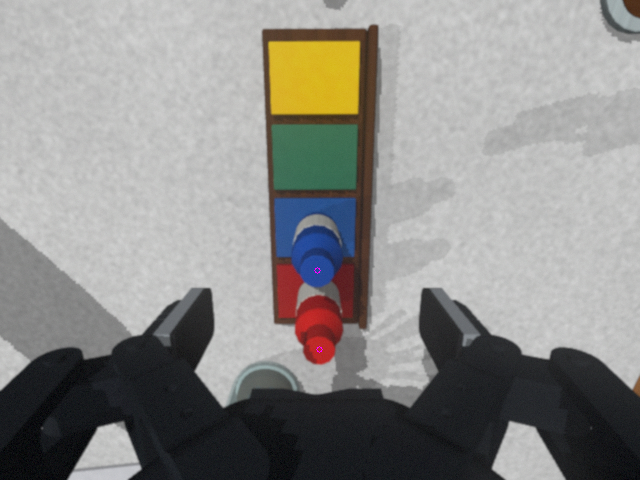

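Predicted and seen caps agree: blue (317,270), red (320,350). Descend on blue. The jar appears at (265,385), so I'll check its position as well.

Request:
step_arm(commands=[[2, 0, 1.2, 0, 0, 0, 0], [3, 0, 0, 0, 0, 0, 0], [3, 0, 0, 0, 0, 0, 0], [3, 0, 0, 0, 0, 0, 0], [1.9, 0, 0, 0, 0, 0, 0], [0, 0, 0, 0, 0, 0, 0]])

```text
time_s: 19.98
tcp_pos: [569.7, -221.9, 53.9]
tool_rot: [1.086, 1.286, -1.088]
ft_force: [-0.5, 0.2, -1.0]
finger_gap: 85.0
```

```bash
python3 d.py 572 -221.5 54 0.165; python3 -c "
from h import *
for z in (0,60,100,118): print(z,onz('side',[[386,455]],z), onz('scene',[[148,245]],z))"
```

```text
t 19.975 tcp [ 569.7 -221.9   53.9] gap 85.0 F [-0.5  0.2 -1. ]
turn [ 0.    -0.002  0.003] cm in now-frame [-0.01  0.23 -0.  ] cm after turn [-0.01  0.23 -0.  ]
0 [[ 563.96711235 -397.63712598]] [[ 487.77943737 -450.22594261]]
60 [[ 553.32840459 -409.87241252]] [[ 530.05205207 -425.76031372]]
100 [[ 546.23593275 -418.02927021]] [[ 558.23379519 -409.44989446]]
118 [[ 543.04432042 -421.69985617]] [[ 570.9155796 -402.1102058]]
```

Request:
step_arm(commands=[[0, 0.2, 0, 0, 0, 0, 1], [0, 0, 0, 0, 0, 0, 1], [0, 0, 0, 0, 0, 0, 1], [0, 0, 0, 0, 0, 0, 1], [0, 0, 0, 0, 0, 0, 1], [-0.5, 0, 0, 0, 0, 0, 1], [-2, 0, 0, 0, 0, 0, 1], [-3, 0, 0, 0, 0, 0, 1], [-4, 0, 0, 0, 0, 0, 1], [-3, 0, 0, 0, 0, 0, 1], [-1.2, 0, 0, 0, 0, 0, 1], [0, 0, 0, 0, 0, 0, 1]])

```text
time_s: 21.48
tcp_pos: [573.2, -222.0, 193.6]
tool_rot: [1.087, 1.281, -1.086]
ft_force: [-0.1, 0.1, -1.1]
finger_gap: 36.7
```

```bash
python3 d.py 508.8 182 190 -0.075; python3 - <<'E'
from h import *
import cv2
cv2.imwrite("pics/w11.png",env.read_camera("wrist"))
E
```

```text
t 21.475 tcp [ 573.2 -222.   193.6] gap 36.7 F [-0.1  0.1 -1.1]
turn [ 0.24   0.    -0.001] cm in now-frame [  0.33   0.28 -40.91] cm after turn [  0.36  -9.45 -39.81]
```

View pics/w11.png

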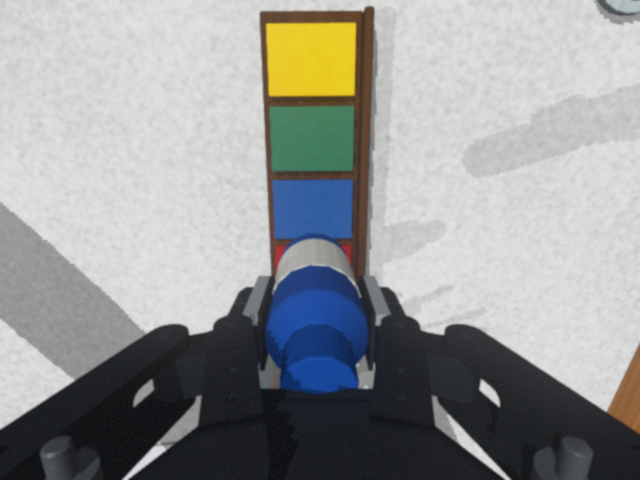

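Blue is held and clear. Carry it over.

Request:
step_arm(commands=[[0, 0, 0, 0.12, 0, 0, 1], [0, 0, 0, 0.12, 0, 0, 1], [0, -0.5, -2, 0, 0, 0, 1], [0, -1.1, -4.5, 0, 0, 0, 1], [0, -1.2, -5, 0, 0, 0, 1], [0, -1.2, -5, 0, 0, 0, 1], [0, -1.2, -5, 0, 0, 0, 1], [0, -1.2, -5, 0, 0, 0, 1], [0, -1.2, -5, 0, 0, 0, 1], [0, -1.0, -4.5, 0, 0, 0, 1], [0, -0.5, -2.4, 0, 0, 0, 1], [0, -0.3, -1.2, 0, 0, 0, 1]])

```text
time_s: 23.02
tcp_pos: [506.8, 182.8, 192.1]
tool_rot: [1.259, 1.178, -1.261]
ft_force: [0.0, 0.0, -1.4]
finger_gap: 36.5
```

Request:
step_arm(commands=[[0, 0, 0, 0, 0, 0, 1], [0, 0, 0, 0, 0, 0, 1]])

```text
time_s: 23.28
tcp_pos: [508.9, 178.3, 192.7]
tool_rot: [1.264, 1.171, -1.266]
ft_force: [-0.1, 0.1, -0.2]
finger_gap: 36.7
```

```bash
python3 d.py 508.8 182 50 -0.075; python3 - <<'E'
from h import *
import cv2
cv2.imwrite("pics/w12.png",env.read_camera("wrist"))
E
```

```text
t 23.275 tcp [508.9 178.3 192.7] gap 36.7 F [-0.1  0.1 -0.2]
turn [-0.002  0.001  0.   ] cm in now-frame [14.27 -0.03 -0.39] cm after turn [14.27 -0.03 -0.37]
```

View pics/w12.png

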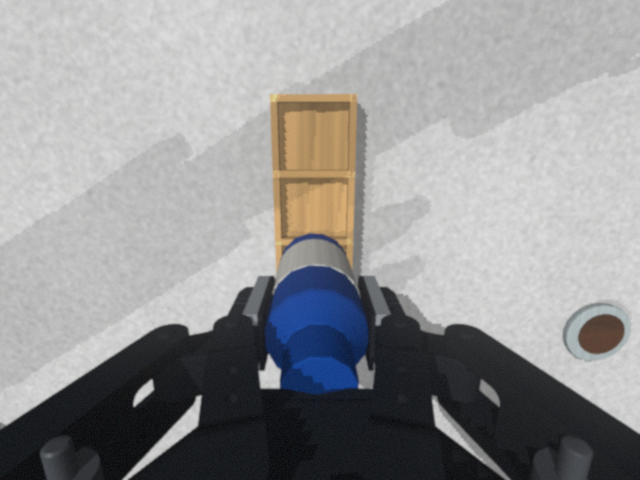

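Request:
step_arm(commands=[[2, 0, -0.2, 0, 0, 0, 1], [3, 0, 0, 0, 0, 0, 1], [3, 0, 0, 0, 0, 0, 1], [3, 0, 0, 0, 0, 0, 1], [1.7, 0, 0, 0, 0, 0, 1], [0.8, 0, 0, 0, 0, 0, 1], [0.4, 0, 0, 0, 0, 0, 1], [0.2, 0, 0, 0, 0, 0, 1], [0, 0, 0, 0, 0, 0, 1]])

```text
time_s: 24.45
tcp_pos: [509.4, 182.2, 52.3]
tool_rot: [1.265, 1.173, -1.263]
ft_force: [-0.2, 0.5, -0.5]
finger_gap: 36.5
```

```bash
python3 d.py 508.8 182 50 -0.075
```

```text
t 24.45 tcp [509.4 182.2  52.3] gap 36.5 F [-0.2  0.5 -0.5]
turn [ 0.    -0.001 -0.001] cm in now-frame [ 0.23 -0.05  0.02] cm after turn [ 0.23 -0.05  0.02]
```

Request:
step_arm(commands=[[0.15, 0, 0, 0, 0, 0, 1], [0, 0, 0, 0, 0, 0, 1], [0.05, 0, 0, 0, 0, 0, 1], [0, 0, 0, 0, 0, 0, 1]])

```text
time_s: 24.95
tcp_pos: [509.4, 182.2, 50.8]
tool_rot: [1.265, 1.172, -1.263]
ft_force: [-1.0, -0.2, 9.1]
finger_gap: 36.6
```

Contact. Release and rise.

Request:
step_arm(commands=[[0, 0, 0, 0, 0, 0, 0.7], [0, 0, 0, 0, 0, 0, 0.4], [0, 0, 0, 0, 0, 0, 0], [0, 0, 0, 0, 0, 0, 0], [0, 0, 0, 0, 0, 0, 0], [-2, 0, 0, 0, 0, 0, 0], [-4, 0, 0, 0, 0, 0, 0], [-4, 0, 0, 0, 0, 0, 0], [-3.5, 0, 0, 0, 0, 0, 0], [0, 0, 0, 0, 0, 0, 0]])

```text
time_s: 26.2
tcp_pos: [510.7, 182.5, 187.2]
tool_rot: [1.269, 1.171, -1.259]
ft_force: [-0.7, -0.0, 0.4]
finger_gap: 85.5
```

```bash
python3 d.py 583.5 -279 184 0.165
```

```text
t 26.2 tcp [510.7 182.5 187.2] gap 85.5 F [-0.7 -0.   0.4]
turn [-0.24  -0.002 -0.005] cm in now-frame [ 0.26 10.72 45.47] cm after turn [ 0.32 -0.4  46.72]
```

Request:
step_arm(commands=[[0, 0, 0, -0.12, 0, 0, 0], [0, 0, 0, -0.12, 0, 0, 0], [0, 0, 3, 0, 0, 0, 0], [0, 0, 5, 0, 0, 0, 0], [0, 0, 5, 0, 0, 0, 0], [0, 0, 5, 0, 0, 0, 0], [0, 0, 5, 0, 0, 0, 0], [0, 0, 5, 0, 0, 0, 0], [0, 0, 5, 0, 0, 0, 0], [0, 0, 5, 0, 0, 0, 0], [0, 0, 4.5, 0, 0, 0, 0], [0, -0.2, 3, 0, 0, 0, 0]])

```text
time_s: 27.7
tcp_pos: [580.7, -269.8, 183.0]
tool_rot: [1.088, 1.283, -1.09]
ft_force: [0.7, 0.6, -0.8]
finger_gap: 85.3
```

Request:
step_arm(commands=[[0, 0, 0, 0, 0, 0, 0], [0, 0, 0, 0, 0, 0, 0]])

```text
time_s: 27.95
tcp_pos: [581.3, -265.4, 183.6]
tool_rot: [1.087, 1.286, -1.086]
ft_force: [-0.3, 0.8, -0.4]
finger_gap: 85.2
```

```bash
python3 d.py 583.5 -279 54 0.165
python3 - <<'E'
from h import *
import cv2
c=env.camera_info("wrist"); im=env.read_camera("wrist")
for X in([583.5,-279,118],):
    p=proj("wrist",X,c)[0]; print(p); cv2.circle(im,tuple(int(v) for v in p),3,(255,0,255),1)
cv2.imwrite("pics/w13.png",im)
cv2.imwrite("pics/s13.png",cv2.resize(env.read_camera("scene")[160:310,100:500],None,fx=2,fy=2))
E
```

```text
t 27.95 tcp [ 581.3 -265.4  183.6] gap 85.2 F [-0.3  0.8 -0.4]
turn [ 0.001 -0.003  0.001] cm in now-frame [1.296e+01 1.000e-02 1.410e+00] cm after turn [ 1.296e+01 -1.000e-02  1.380e+00]
[316.05274778 269.95988198]
```

View pics/w13.png

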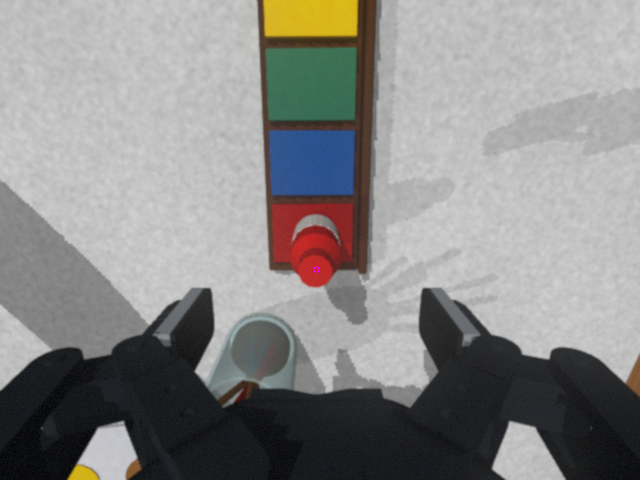

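View pics/s13.png

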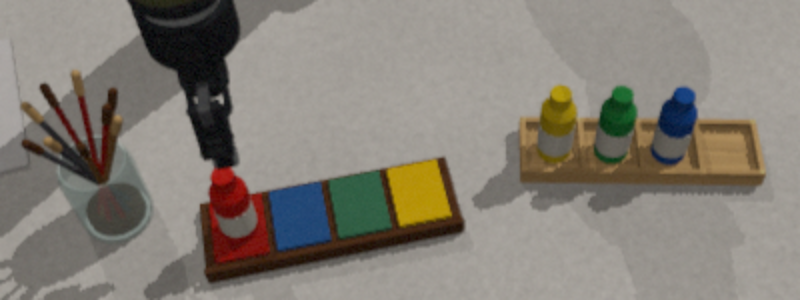

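```bash
python3 -c "
from h import *
c=env.camera_info('wrist');print(-c['R'].T@c['t'], onz('wrist',[[265,350]],2))"
```

```text
[ 570.43081737 -197.60928767  326.72535536] [[ 553.04625362 -423.70330167]]
```

The jar is at about (553,-421), leaving 50 mm or more of clearance to the gripper. Descend on red, whose cap agrees with the prediction at (316,270).

Request:
step_arm(commands=[[2, 0, 1.2, 0, 0, 0, 0], [3, 0, 0, 0, 0, 0, 0], [3, 0, 0, 0, 0, 0, 0], [3, 0, 0, 0, 0, 0, 0], [1.8, 0, 0, 0, 0, 0, 0], [0, 0, 0, 0, 0, 0, 0]])

```text
time_s: 28.8
tcp_pos: [582.6, -278.6, 54.9]
tool_rot: [1.086, 1.286, -1.088]
ft_force: [0.2, 0.4, 0.4]
finger_gap: 85.6
```

```bash
python3 d.py 583.5 -279 54 0.165
```

```text
t 28.8 tcp [ 582.6 -278.6   54.9] gap 85.6 F [0.2 0.4 0.4]
turn [ 0.    -0.002  0.003] cm in now-frame [0.09 0.08 0.06] cm after turn [0.09 0.08 0.06]
```

Request:
step_arm(commands=[[0, 0.1, 0, 0, 0, 0, 1], [0, 0, 0, 0, 0, 0, 1], [0, 0, 0, 0, 0, 0, 1], [0, 0, 0, 0, 0, 0, 1], [0, 0, 0, 0, 0, 0, 1], [-0.5, 0, 0, 0, 0, 0, 1], [-2, 0, 0, 0, 0, 0, 1], [-3, 0, 0, 0, 0, 0, 1], [-4, 0, 0, 0, 0, 0, 1], [-3, 0, 0, 0, 0, 0, 1], [-1.2, 0, 0, 0, 0, 0, 1], [0, 0, 0, 0, 0, 0, 1]])

```text
time_s: 30.3
tcp_pos: [585.0, -278.9, 194.6]
tool_rot: [1.087, 1.281, -1.086]
ft_force: [0.1, 0.9, -1.8]
finger_gap: 36.7
```

```bash
python3 d.py 513.6 245.8 190 -0.075; python3 - <<'E'
from h import *
import cv2
cv2.imwrite("pics/w14.png",env.read_camera("wrist"))
E
```

```text
t 30.3 tcp [ 585.  -278.9  194.6] gap 36.7 F [ 0.1  0.9 -1.8]
turn [ 0.24   0.001 -0.001] cm in now-frame [  0.42   1.58 -52.93] cm after turn [  0.46 -11.05 -51.79]
```

View pics/w14.png

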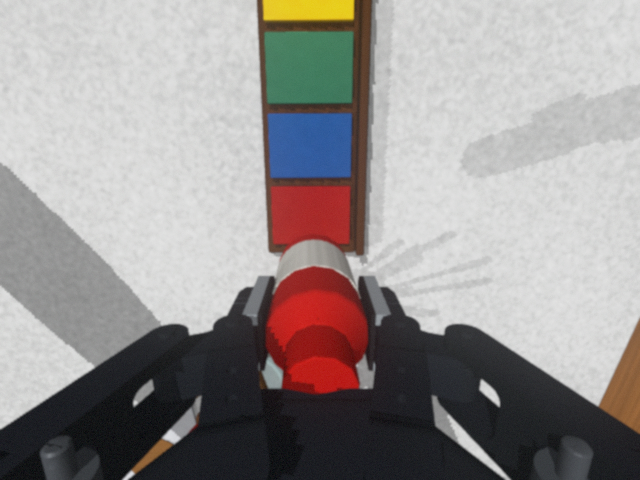

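Red is held. I'll carry it high over the others to the left-most bay.

Request:
step_arm(commands=[[0, 0, 0, 0.12, 0, 0, 1], [0, 0, 0, 0.12, 0, 0, 1], [0, -0.5, -2, 0, 0, 0, 1], [0, -1.0, -4.5, 0, 0, 0, 1], [0, -1.1, -5, 0, 0, 0, 1], [0, -1.1, -5, 0, 0, 0, 1], [0, -1.1, -5, 0, 0, 0, 1], [0, -1.1, -5, 0, 0, 0, 1], [0, -1.1, -5, 0, 0, 0, 1], [0, -1.1, -5, 0, 0, 0, 1], [0, -1.1, -5, 0, 0, 0, 1], [0, -0.9, -4.5, 0, 0, 0, 1]])

```text
time_s: 31.85
tcp_pos: [517.0, 189.2, 192.3]
tool_rot: [1.261, 1.175, -1.266]
ft_force: [0.6, 0.1, -2.2]
finger_gap: 36.6
```

Request:
step_arm(commands=[[0, -0.6, -3.2, 0, 0, 0, 1], [0, -0.3, -1.7, 0, 0, 0, 1], [0, -0.1, -0.6, 0, 0, 0, 1], [0, 0, 0, 0, 0, 0, 1], [0, 0, 0, 0, 0, 0, 1]])

```text
time_s: 32.48
tcp_pos: [513.0, 241.0, 193.7]
tool_rot: [1.265, 1.171, -1.267]
ft_force: [0.5, -0.3, -2.4]
finger_gap: 36.5
```

```bash
python3 d.py 513.6 245.8 50 -0.075; python3 - <<'E'
from h import *
import cv2
cv2.imwrite("pics/w15.png",env.read_camera("wrist"))
E
```

```text
t 32.475 tcp [513.  241.  193.7] gap 36.5 F [ 0.5 -0.3 -2.4]
turn [-0.003  0.001 -0.   ] cm in now-frame [14.37  0.02 -0.5 ] cm after turn [14.37  0.02 -0.48]
```

View pics/w15.png

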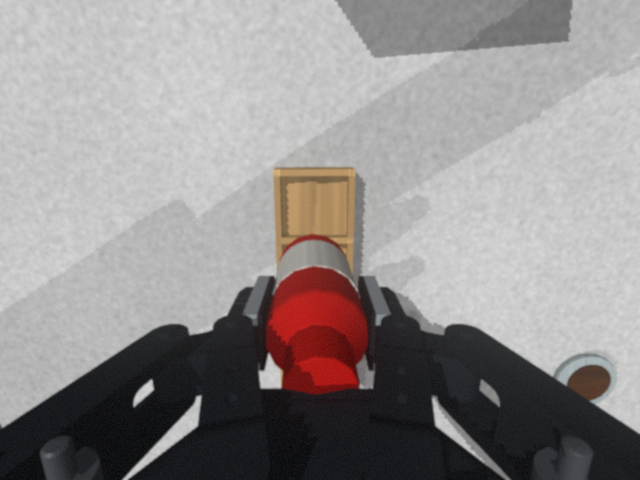

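Request:
step_arm(commands=[[2, 0, -0.3, 0, 0, 0, 1], [3, 0, 0, 0, 0, 0, 1], [3, 0, 0, 0, 0, 0, 1], [3, 0, 0, 0, 0, 0, 1], [1.7, 0, 0, 0, 0, 0, 1], [0.8, 0, 0, 0, 0, 0, 1], [0.4, 0, 0, 0, 0, 0, 1], [0.2, 0, 0, 0, 0, 0, 1], [0, 0, 0, 0, 0, 0, 1]])

```text
time_s: 33.65
tcp_pos: [513.2, 246.2, 53.3]
tool_rot: [1.265, 1.173, -1.263]
ft_force: [-0.1, -0.2, -1.9]
finger_gap: 36.3
```

```bash
python3 d.py 513.6 245.8 50 -0.075
```

```text
t 33.65 tcp [513.2 246.2  53.3] gap 36.3 F [-0.1 -0.2 -1.9]
turn [ 0.    -0.001 -0.001] cm in now-frame [0.33 0.04 0.04] cm after turn [0.33 0.05 0.04]
```

Request:
step_arm(commands=[[0.15, 0, 0, 0, 0, 0, 1], [0, 0, 0, 0, 0, 0, 1], [0.08, 0, 0, 0, 0, 0, 1], [0, 0, 0, 0, 0, 0, 1]])

```text
time_s: 34.15
tcp_pos: [513.2, 246.3, 51.9]
tool_rot: [1.266, 1.173, -1.263]
ft_force: [-2.7, -0.5, 10.8]
finger_gap: 36.3
```

Contact. Release, rise and move back for a clear view.

Request:
step_arm(commands=[[0, 0, 0, 0, 0, 0, 0.7], [0, 0, 0, 0, 0, 0, 0.4], [0, 0, 0, 0, 0, 0, 0], [0, 0, 0, 0, 0, 0, 0], [0, 0, 0, 0, 0, 0, 0], [-2, 0, 0, 0, 0, 0, 0], [-4, 0, 0, 0, 0, 0, 0], [-4, 0, 0, 0, 0, 0, 0], [-5, 0, 0, 0, 0, 0, 0], [-5, 0, 0, 0, 0, 0, 0], [0, -3, -4, 0, 0, 0, 0], [0, -3, -4, 0, 0, 0, 0]])

```text
time_s: 35.65
tcp_pos: [458.9, 331.0, 251.4]
tool_rot: [1.267, 1.172, -1.264]
ft_force: [-0.3, 0.4, -0.8]
finger_gap: 85.4
```

Request:
step_arm(commands=[[0, 0, -4, 0, 0, 0, 0], [0, 0, -4, 0, 0, 0, 0], [0, 0, -4, 0, 0, 0, 0], [0, 0, 0, 0, 0, 0, 0]])

```text
time_s: 36.15
tcp_pos: [466.2, 454.0, 249.7]
tool_rot: [1.261, 1.178, -1.26]
ft_force: [0.4, -0.8, 0.8]
finger_gap: 85.4
```

```bash
python3 - <<'E'
from h import *
import cv2
a=env.read_camera("scene");b=env.read_camera("side")
cv2.imwrite("pics/f0.png",a)
A=cv2.resize(a[170:270,350:500],None,fx=5,fy=5,interpolation=cv2.INTER_CUBIC)
B=cv2.resize(b[80:250,230:340],None,fx=3.5,fy=3.5,interpolation=cv2.INTER_CUBIC)
for X in([499.2,54.4,112],[504,118.2,112],[508.8,182,112],[513.6,245.8,112]):
    p=(proj("scene",X)[0]-[350,170])*5;cv2.circle(A,tuple(int(v) for v in p),4,(255,0,255),1)
    p=(proj("side",X)[0]-[230,80])*3.5;cv2.circle(B,tuple(int(v) for v in p),4,(255,0,255),1)
cv2.imwrite("pics/f1.png",A);cv2.imwrite("pics/f2.png",B)
s=env.read_state();print(s['time_s'],s['tcp_pos'],s['finger_gap'],s['ft_force'])
E
```

```text
36.25 [467.76391351 449.31885153 249.97910616] 85.50024961098994 [-0.33131866 -0.83945531  0.45029322]
```

View pics/f0.png

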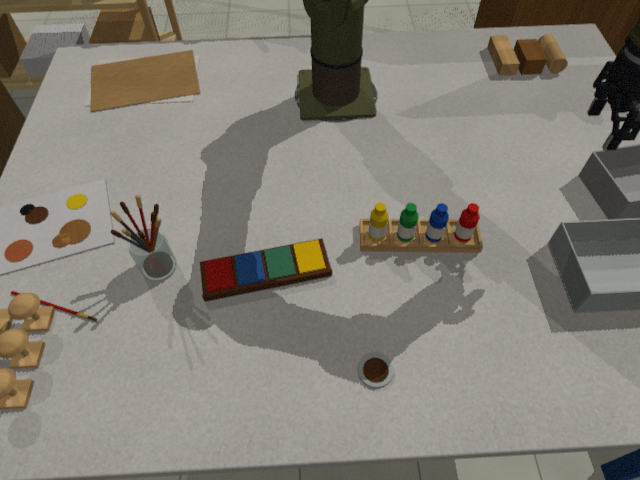

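View pics/f1.png

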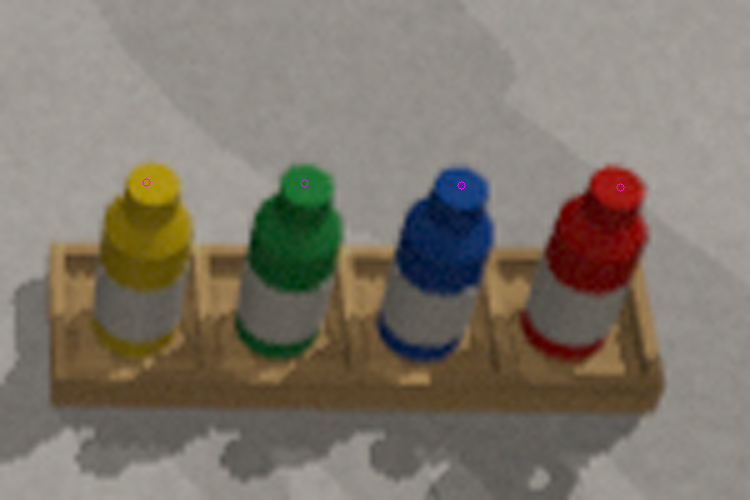

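View pics/f2.png

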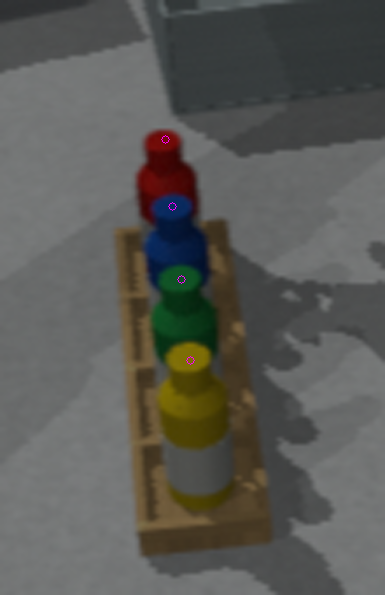

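All four caps lie within about 3 mm of the bay-centre predictions in both views. They stand upright, and the jar is where it was at (155,250).

Request:
step_arm(commands=[[0, 0, 0, 0, 0, 0, 0], [0, 0, 0, 0, 0, 0, 0], [0, 0, 0, 0, 0, 0, 0], [0, 0, 0, 0, 0, 0, 0]])

```text
time_s: 36.75
tcp_pos: [468.1, 449.8, 250.6]
tool_rot: [1.265, 1.173, -1.264]
ft_force: [0.1, 0.0, 0.0]
finger_gap: 85.4
```

```bash
python3 -c "
from plant import env
print(env.finish_job())"
```

```text
the job is handed in; nothing more can be done
None
```

All four bottles are in the light rack in reverse order, and I handed the job in at about 37 s of the 112 s allowed. From the robot's left the rack now reads red, blue, green, yellow; the tiles read yellow, green, blue, red.

Each bottle was gripped across its row, lowered until the wrist felt the bay floor (7–15 N) and then released.

- **Placing:** in the last scene and side pictures all four stand upright. Their caps are within about 3 mm of where the bay centres put them, against the 14 mm allowed.
- **Brush jar:** it looks unmoved, and I did not measure it more closely than that.
- **Gripper:** it was open and well clear of everything, with no force on the wrist at hand-in.

No check failed. The scene and side cameras disagreed by up to about 5 mm on the starting bottle positions. The wrist camera settled that to within about 2 mm before each grasp.

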